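# Feel out and level the pour plate at the tasting table

### The arm

A 7-joint arm with a two-finger parallel gripper is mounted at the origin on the work surface. World frame = base frame: x ahead of the robot, y to its left, z up, the work surface at z = 0. Lengths are in m, angles in rad, forces in N, time in s.
With the tool pointing down it reaches from about 0.425 to 1.025 m from the base axis. Payload 3.6 kg.
Tool frame: the origin (TCP) lies between the finger pads; the fingertips stand 22 mm ahead of it and the grasp point (between the pads) lies 3 mm ahead of it; z points along the fingers, y is the direction in which the jaws open and shut (so a half turn about z gives the same grasp; the last joint's range is limited). The gripper opens to 85 mm and grips with 20 to 120 N. Pads are 22 mm wide; open, the fingers measure 114 mm over their backs; the gripper's body (76 mm by 85 mm) begins 54 mm behind the grasp point. The pads swing forward as they close: fully open they stand 13 mm farther back than shut.
Start: joints at [-1.442, 0.591, 0.048, 1.609, -0.033, 0.943, -0.034], TCP at [0.16, 0.707, 0.253] pointing down, gripper open.
Joint ranges: [-2.69, 2.69], [-0.47, 2.24], [-1.27, 1.36], [0.19, 2.51], [-1.53, 4.68], [0.08, 2.07], [-3.09, 3.09]. Speed limits (rad/s): [2.57, 2.57, 3.14, 3.14, 3.14, 3.14, 3.14].

### API

Orientations are given as a unit quaternion [w, x, y, z].
In Python, from plant import r gives the robot as it stands.
- The arm moves only by the shell command python3 -m jog 'ROWS' [FORCE]. ROWS is a JSON object of lists of equal length, an entry for each row: "claw": the gripper command: -1 is fully open, 1 is shut, values between are in proportion; "linear": the shift along the tool's x, y, z in units of 0.5 m (1.0 is 0.5 m), a list of three; "turn": the turn about the tool's z in units of 45 degrees (1.0 is 45 degrees). A call has 1 to 20 rows; each row shifts and turns the pose as measured when the row begins, along the tool's axes as they then stand; what a row does not reach is not made up. A row lasts 1/10 s, in which the tool goes at most 50 mm and 8.59 degrees, less where a joint would pass 70% of its speed; a pose out of reach is approached as far as the arm can. A call with a number of a shift or a turn outside -1 to 1 is refused whole. A call with a gripper value outside its range is refused whole. The fingers move at their own pace and stop on an object; FORCE is the grip in N (left out, the last holds). Time passes only in rows, so rows that do not move let the fingers close. It gives the time, the measured TCP pose, the force and the opening at its end, in the units of the state.
- r.read_state(): the state, without advancing time (a new reading comes with each control period).
- r.grab_frame(name): name is "scene" or "top" or "wrist"; returns the picture (400x640x3 uint8, blue, green, red); there is no depth.
- r.camera_params(name): a dict with "vfov" (degrees; the focal length in pixels is half the picture's height over the tangent of half this angle, whatever the lens; pixels are square), "cx", "cy" (the principal point, pixels), "R" (3x3) and "t" (3): a world point X has camera coordinates R X + t; the wrist camera has in their place "hand_eye" (4x4, takes a point from camera to tool coordinates, whose origin is the TCP and whose axes are the flange's). Camera axes: x right, y down, z forward; pixel columns grow to the right and rows downward; lengths in m; the calibration is good to about 2 mm. A picture is of the moment at which its call begins: read the wrist's pose just before it. camera_params takes no time and is no camera call.
- r.close_job(): hands the job in, once; it reports no verdict.
Trained networks look in the newest picture that a camera, given by its name, has taken for a name from the list of things; names that differ only in an ending like _2 or _b are one class to them, and where a whole thing is asked for, a point or a joint stands for the part that bears it (a point fixed in the world has none). Each returns a list of dicts, best first, with "conf" (0 to 1); they miss things now and then, are a little off and sometimes report something else, mostly with a low value. They report only what shows in the picture. A call takes as long as a camera call. They do not tell look-alikes from the thing itself.
- r.spot_in(label, camera): "box" ([left, top, right, bottom] in pixels, round what is visible of it).
The state is a dict: "clock": time; "joints": joint angles; "joint_vel": joint speeds; "tau": joint torques, N m; "tcp_pos": TCP position; "ee_rot": TCP orientation; "contact_force": force on the tool from outside, world axes, zero at the start; "torque": the same for the moment, N m; "grip_width": finger opening in m.
Only numpy, scipy, OpenCV 4.12 (cv2) and the standard library are available. Lean on these libraries where they do the work, as an engineer would, in place of code of your own. Each camera call takes 0.05 s, during which the arm holds its last target.

### The job

The round metal plate that the tasting glasses are filled on has been knocked out of level. Take the probe from its wooden block and, holding it upright, rest its tip lightly for a moment on each of the plate's four dark dots, starting with the dot beside the stand's tab and going anticlockwise as seen from above, to feel which sides are high; then press those sides down with the probe, firmly but gently (well under 25 newtons), until the plate is level. Finish by standing the probe in its block again; only the probe may touch the pour stand, and the glasses and the cup stay where they are.

Things in the scene. Friction and masses are not known exactly. Their poses are not given: they have to be found in the camera images.
- stand: the pour stand, fixed and level: black round base 240 mm across, 16 mm thick, with four 12 mm posts (34 mm high, 108 mm from the axis, one outside each dot) and on one side a flat tab reaching 143 mm from the axis. On it an aluminium plate, 190 mm across, 8 mm thick. Origin: centre of the base's underside on the table; z up, -x towards the tab; any yaw
- mark_0 (a point): on the stand's axis 60 mm above the table, fixed; the middle of the plate's top lies within 4 mm above or below it (the column's height setting is not known, and holds). The plate tilts on a friction joint 4 mm under its top, about the stand's x and y axes separately, stays as left, does not yaw; at the start it is 0.035 to 0.085 rad out of level, not measured. Level: opposite dots are equally high
- mark_1 (a point): fixed point of the stand, beside the tab (the stand's -x side), 80 mm from its axis, 60 mm above the table; dot 1 (dark, 12 mm across) lies up to 9 mm above or below it: 4 by the column's setting, 5 by the tilt. Pressed at the dot, the plate turns about one axis only: under 7 N it holds, at 8 N and over (more if faster) the dot creeps down, the opposite dot rises
- mark_2 (a point): fixed point of the stand, a quarter turn anticlockwise from above from mark_1 (the stand's -y side), 80 mm from its axis, 60 mm above the table; dot 2 (dark, 12 mm across) lies up to 9 mm above or below it: 4 by the column's setting, 5 by the tilt. Pressed at the dot, the plate turns about one axis only: under 7 N it holds, at 8 N and over (more if faster) the dot creeps down, the opposite dot rises
- mark_3 (a point): fixed point of the stand, opposite mark_1 (the stand's +x side), 80 mm from its axis, 60 mm above the table; dot 3 (dark, 12 mm across) lies up to 9 mm above or below it: 4 by the column's setting, 5 by the tilt. Pressed at the dot, the plate turns about one axis only: under 7 N it holds, at 8 N and over (more if faster) the dot creeps down, the opposite dot rises
- mark_4 (a point): fixed point of the stand, opposite mark_2 (the stand's +y side), 80 mm from its axis, 60 mm above the table; dot 4 (dark, 12 mm across) lies up to 9 mm above or below it: 4 by the column's setting, 5 by the tilt. Pressed at the dot, the plate turns about one axis only: under 7 N it holds, at 8 N and over (more if faster) the dot creeps down, the opposite dot rises
- probe: the probe, 134 mm tall, 80 to 130 g: a black square handle 20 x 20 x 64 mm on top of a steel shank 10 mm thick and 70 mm long with a round tip. Origin: the tip; z up along the shank, x and y square to the handle's sides. It stands upright in the wooden block, its handle's underside resting on the block's top and its tip 10 mm above the block's underside
- probe_grip (a point): centre of the probe's handle, 102 mm above the tip, where to grasp it (20 mm wide); same axes as the probe
- probe_tip (a point): the lowest point of the probe's round tip
- holder: fixed wooden block 70 x 70 x 80 mm with a round 16 mm hole, 75 mm deep, in the middle of its top (3 mm of play round the shank). Origin: centre of its underside on the table
- glass_a_mid (a point): an empty stemmed tasting glass, 145 mm tall, 68 mm across, a bystander; the point is on its axis 75 mm above its foot
- glass_b_mid (a point): an empty stemmed tasting glass, 145 mm tall, 68 mm across, a bystander; the point is on its axis 75 mm above its foot
- glass_c_mid (a point): an empty stemmed tasting glass, 145 mm tall, 68 mm across, a bystander; the point is on its axis 75 mm above its foot
- glass_d_mid (a point): an empty stemmed tasting glass, 145 mm tall, 68 mm across, a bystander; the point is on its axis 75 mm above its foot
- cup_mid (a point): a pale paper cup, 100 mm tall, 84 mm across, a bystander; the point is on its axis half-way up
Not all that is in view belongs to the job. Of the things like the probe, leave any that is orange; of the rest the larger one is meant. Of the things shaped like the holder, the wooden one is meant.

How it is judged:
On the way, in this order (a step that is already met when the one before it is completed fails the run):
1. the probe's tip rests on dot 1 (beside the tab) (horizontal distance between probe_tip and mark_1 below 0.015 m and contact force between probe and stand above 0.5 N), for 0.06 s.
2. the probe's tip rests on dot 2 (horizontal distance between probe_tip and mark_2 below 0.015 m and contact force between probe and stand above 0.5 N), for 0.06 s.
3. the probe's tip rests on dot 3 (horizontal distance between probe_tip and mark_3 below 0.015 m and contact force between probe and stand above 0.5 N), for 0.06 s.
4. the probe's tip rests on dot 4 (horizontal distance between probe_tip and mark_4 below 0.015 m and contact force between probe and stand above 0.5 N), for 0.06 s.
5. the plate is level within 0.015 rad (angle between plate_c0's own z axis and vertical below 0.015 rad), for 0.2 s.
At the end, for the whole second after the job is handed in: The plate is level within 0.015 rad (1.2 mm at a dot), and the probe stands upright (within 0.1 rad) in the wooden block, its tip within 9 mm of the hole's axis and no more than 6 mm short of fully home, released and at rest (angle between plate_c0's own z axis and vertical below 0.015 rad and horizontal distance between probe_tip and holder below 0.009 m and z of probe_tip in the frame of holder below 0.016 m and angle between probe's own z axis and vertical below 0.1 rad and linear speed of probe below 0.02 m/s); the robot touches nothing.
It fails at once if the probe presses on the pour stand with more than 25 N (contact force between probe and stand above 25 N).
It fails at once if the fingers or the arm touch the pour stand (contact force between any of the fingers, the arm and stand above 0.5 N).
It fails at once if a glass or the cup is moved by more than 20 mm (distance of any of glass_a_mid, glass_b_mid, glass_c_mid, glass_d_mid, cup_mid from where it was at the start of the episode above 0.02 m).
It also fails if it takes over 72 s, if anything falls off the work surface, if the arm or the gripper's body presses on something with over 40 N, if the wrist force passes 120 N, or if a joint passes its speed limit or range.

## Working session

There is one attempt and no reset: what is moved stays moved. The work goes in short steps, Python scripts to look and compute and a shell command to move; the robot and the scene stay as the last step left them, time stands still between calls to the robot, and variables do not carry over. Pictures are saved under pics/ and viewed, and the job is handed in when it is done.

```bash
ls; mkdir -p pics
python3 - <<'E'
from plant import r
import cv2
print(r.read_state())
for n in ("scene","top","wrist"):
    cv2.imwrite(f"pics/{n}0.png", r.grab_frame(n)); print(n,r.camera_params(n))
E
```

```text
pics
{'clock': 0.0, 'joints': array([-1.44148503,  0.59211496,  0.04829761,  1.60986564, -0.03328903,
        0.94269309, -0.03372753]), 'joint_vel': array([ 0.00088303, -0.00080009, -0.00176708, -0.00094247, -0.00127688,
        0.00080687,  0.00166558]), 'tau': array([-8.26154155e-05, -5.48690414e+01,  1.54621594e+00, -1.98121011e+01,
        9.33732139e-03,  8.58935789e-03, -2.64765852e-06]), 'tcp_pos': array([0.16002176, 0.70630115, 0.25212761]), 'ee_rot': array([-5.87406297e-05,  1.11145382e-01,  9.93803506e-01, -1.13674707e-03]), 'contact_force': array([-0.63266007,  0.31140932,  0.7870585 ]), 'torque': array([ 0.03409643,  0.02845124, -0.0014418 ]), 'grip_width': 0.08541359650494745}
scene {'vfov': 57.54268083934474, 'cx': 319.0717914187115, 'cy': 195.44747491237754, 'R': array([[-0.75118253,  0.66008184,  0.00409523],
       [ 0.44655113,  0.51273091, -0.73327969],
       [-0.48612435, -0.54899816, -0.6799148 ]]), 't': array([ 0.41205315, -0.15095137,  1.11512739])}
top {'vfov': 47.97206145319284, 'cx': 320.96702182915936, 'cy': 189.59201775439894, 'R': array([[-0.01478039, -0.9998048 ,  0.01311108],
       [-0.99198786,  0.01301696, -0.12566081],
       [ 0.12546561, -0.01486334, -0.99198662]]), 't': array([-0.02290732,  0.54403949,  1.21217707])}
wrist {'vfov': 59.50295750172567, 'cx': 312.200585631476, 'cy': 200.3090734934941, 'hand_eye': array([[ 9.21642254e-04, -9.45602352e-01, -3.25323443e-01,
         8.35811648e-02],
       [ 9.99999503e-01,  9.94884571e-04, -5.87827099e-05,
        -4.59098987e-05],
       [ 3.79244342e-04, -3.25323227e-01,  9.45602799e-01,
        -1.20633765e-01],
       [ 0.00000000e+00,  0.00000000e+00,  0.00000000e+00,
         1.00000000e+00]])}
```

View pics/scene0.png

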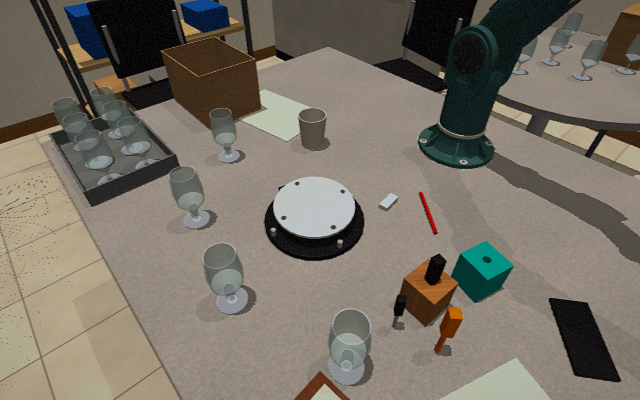

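View pics/top0.png

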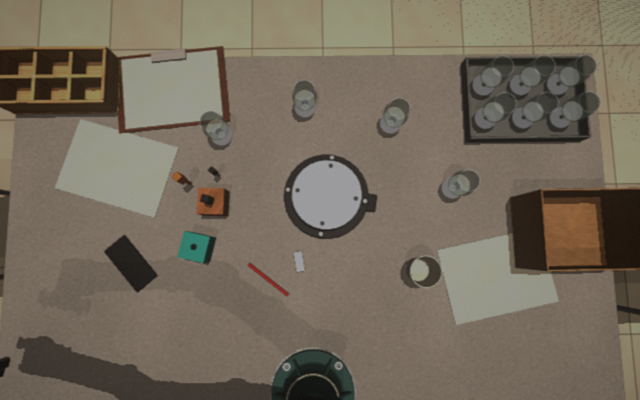

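View pics/wrist0.png

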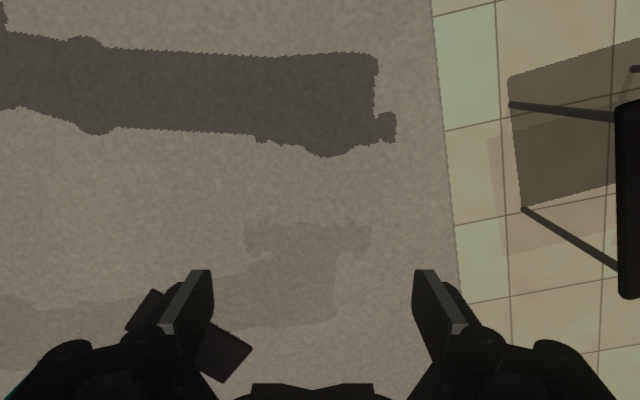

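Run:
```python
import cv2,numpy as np
t=cv2.imread("pics/top0.png"); s=cv2.imread("pics/scene0.png")
a=cv2.resize(t[140:250,160:390],None,fx=3.4,fy=3.4,interpolation=cv2.INTER_CUBIC)
cv2.imwrite("pics/ctop.png",a)
b=cv2.resize(s[165:365,255:520],None,fx=3,fy=3,interpolation=cv2.INTER_CUBIC)
cv2.imwrite("pics/cscene.png",b)
```

```text
(no output)
```

View pics/ctop.png

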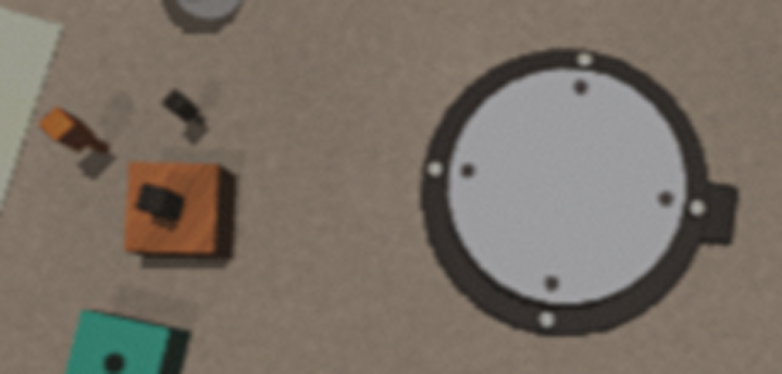

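View pics/cscene.png

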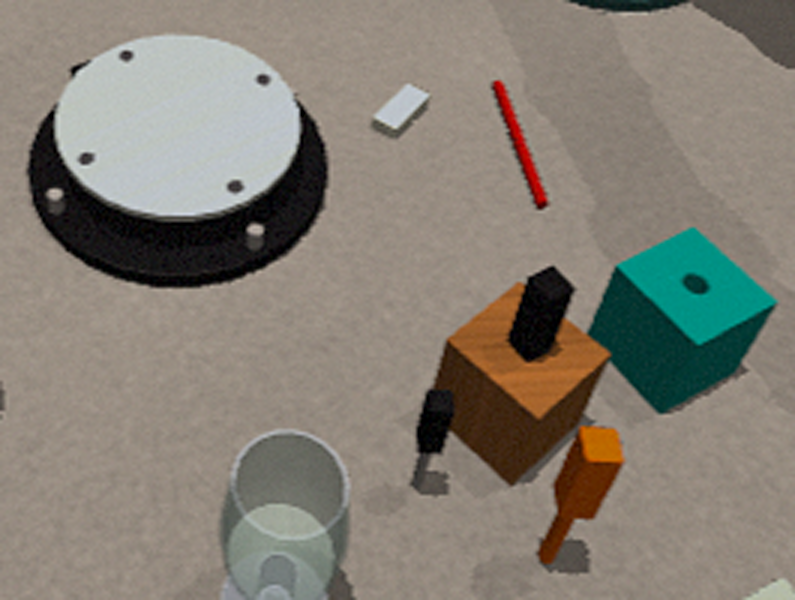

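```bash
cat > h.py <<'E'
import numpy as np, cv2
from plant import r
from scipy.spatial.transform import Rotation as Ro
def cam(name,st=None):
    p=r.camera_params(name); f=200/np.tan(np.radians(p['vfov']/2))
    if name!='wrist':
        R=np.array(p['R']);t=np.array(p['t'])
    else:
        st=st or r.read_state(); q=st['ee_rot']
        T=np.eye(4);T[:3,:3]=Ro.from_quat([q[1],q[2],q[3],q[0]]).as_matrix();T[:3,3]=st['tcp_pos']
        M=np.linalg.inv(T@np.array(p['hand_eye']));R=M[:3,:3];t=M[:3,3]
    return f,p['cx'],p['cy'],R,t
def back(c,u,v,z):
    f,cx,cy,R,t=c; o=-R.T@t; d=R.T@np.array([(u-cx)/f,(v-cy)/f,1]); return o+d*(z-o[2])/d[2]
def proj(c,X):
    f,cx,cy,R,t=c; p=R@np.array(X)+t; return np.array([cx+f*p[0]/p[2],cy+f*p[1]/p[2]])
E
python3 - <<'E'
from h import *
np.set_printoptions(precision=4,suppress=True)
c=cam('top'); s=cam('scene')
C=lambda x,y:(160+(x+.5)/3.4-.5,140+(y+.5)/3.4-.5)
S=lambda x,y:(255+(x+.5)/3-.5,165+(y+.5)/3-.5)
P=[back(c,*C(*q),.05) for q in [(697,208),(585,59),(435,169),(547,320)]]
print("posts",np.array(P),"c",np.mean(P,0)); 
D=[back(c,*C(*q),.06) for q in [(666,199),(581,88),(468,171),(552,284)]]
print("dots",np.array(D),np.mean(D,0))
print("block",np.mean([back(c,*C(*q),.08) for q in [(130,163),(220,164),(217,255),(125,252)]],0))
print("handle top",back(c,*C(155,199),.144))
print("scene posts",back(s,*S(55,193),.05),back(s,*S(255,229),.05))
print("scene dots",[back(s,*S(*q),.06) for q in [(125,56),(87,158),(235,186),(263,80)]])
b=[back(s,*S(*q),.08) for q in [(520,283),(447,343),(541,417),(610,354)]];print("scene block",b,np.mean(b,0))
h=[back(s,*S(*q),.144) for q in [(547,266),(574,283),(557,300),(529,282)]];print("scene handle",h,np.mean(h,0))
E
```

```text
posts [[ 0.5092 -0.1492  0.05  ]
 [ 0.6321 -0.0613  0.05  ]
 [ 0.5436  0.0611  0.05  ]
 [ 0.4213 -0.0273  0.05  ]] c [ 0.5265 -0.0442  0.05  ]
dots [[ 0.5157 -0.1235  0.06  ]
 [ 0.6064 -0.0573  0.06  ]
 [ 0.5403  0.0341  0.06  ]
 [ 0.4493 -0.0315  0.06  ]] [ 0.528  -0.0445  0.06  ]
block [0.5114 0.2637 0.08  ]
handle top [0.5119 0.2623 0.144 ]
scene posts [ 0.6403 -0.0486  0.05  ] [0.5539 0.0719 0.05  ]
scene dots [array([ 0.5134, -0.1249,  0.06  ]), array([ 0.6066, -0.0533,  0.06  ]), array([0.5431, 0.0391, 0.06  ]), array([ 0.4486, -0.0297,  0.06  ])]
scene block [array([0.4751, 0.2337, 0.08  ]), array([0.5462, 0.2319, 0.08  ]), array([0.545 , 0.2999, 0.08  ]), array([0.4779, 0.302 , 0.08  ])] [0.5111 0.2669 0.08  ]
scene handle [array([0.5035, 0.2574, 0.144 ]), array([0.5021, 0.2748, 0.144 ]), array([0.5194, 0.2754, 0.144 ]), array([0.5209, 0.2575, 0.144 ])] [0.5115 0.2663 0.144 ]
```

```bash
python3 -m jog '{"linear":[[-0.073,-0.059,0],[-0.073,-0.059,0],[-0.073,-0.059,0],[-0.073,-0.059,0],[-0.073,-0.059,0],[-0.073,-0.059,0],[-0.073,-0.059,0],[-0.073,-0.059,0],[-0.073,-0.059,0],[-0.073,-0.059,0],[-0.073,-0.059,0],[0,0,0],[0,0,0]],"turn":[0,0,0,0,0,0,0,0,0,0,0,-0.15,-0.13],"claw":[-1,-1,-1,-1,-1,-1,-1,-1,-1,-1,-1,-1,-1]}'
python3 - <<'E'
from h import *
np.set_printoptions(precision=4,suppress=True)
c=cam('top')
C=lambda x,y:(160+(x+.5)/3.4-.5,140+(y+.5)/3.4-.5)
P=np.array([back(c,*C(*q),.034) for q in [(697,208),(585,59),(435,169),(547,320)]]);m=P.mean(0)
print(P,m,np.linalg.norm(P-m,axis=1),np.degrees(np.arctan2(*(P-m)[:,1::-1].T))-np.array([0,90,180,270]))
S=lambda x,y:(255+(x+.5)/3-.5,165+(y+.5)/3-.5);s=cam('scene')
print("scene posts",back(s,*S(55,193),.034),back(s,*S(255,229),.034))
st=r.read_state();print(st['tcp_pos'],st['ee_rot'],st['clock'])
cv2.imwrite("pics/w1.png",r.grab_frame('wrist'))
E
```

```text
clock: 1.45
tcp_pos: [0.4904, 0.2867, 0.2468]
ee_rot: [-0.002, -0.004, 1.0, -0.002]
contact_force: [-1.3, 1.2, -0.5]
grip_width: 0.0855
[[ 0.5108 -0.151   0.034 ]
 [ 0.6353 -0.0619  0.034 ]
 [ 0.5456  0.062   0.034 ]
 [ 0.4217 -0.0275  0.034 ]] [ 0.5284 -0.0446  0.034 ] [0.1078 0.1084 0.108  0.108 ] [-99.3826 -99.2049 -99.1836 -99.1151]
scene posts [ 0.6328 -0.0611  0.034 ] [0.5441 0.0626 0.034 ]
[0.4904 0.2867 0.2468] [-0.0018 -0.004   1.     -0.0017] 1.45
```

View pics/w1.png

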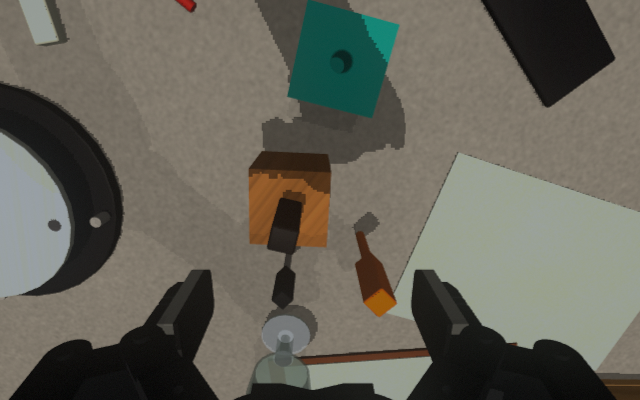

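Run:
```python
import cv2
w=cv2.imread("pics/w1.png"); cv2.imwrite("pics/w1c.png",cv2.resize(cv2.convertScaleAbs(w[145:265,235:345],alpha=2.0,beta=20),None,fx=5,fy=5,interpolation=cv2.INTER_CUBIC))
```

```text
(no output)
```

View pics/w1c.png

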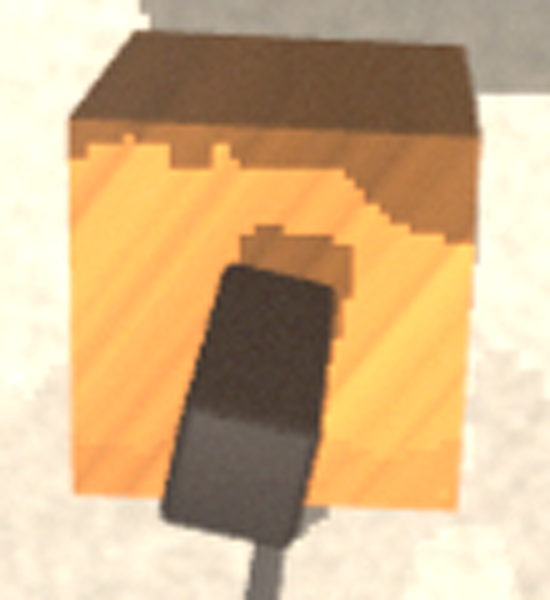

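Run:
```python
from h import *
np.set_printoptions(precision=4,suppress=True)
c=cam('wrist'); C=lambda x,y:(235+(x+.5)/5-.5,145+(y+.5)/5-.5)
h=np.array([back(c,*C(*q),.144) for q in [(188,408),(318,432),(295,547),(163,515)]]);print(h,h.mean(0))
e=h-np.roll(h,1,0);print(np.linalg.norm(e,axis=1),np.degrees(np.arctan2(e[:,1],e[:,0])))
b=np.array([back(c,*C(*q),.08) for q in [(70,120),(478,136),(460,510),(75,493)]]);print(b,b.mean(0))
b=np.array([back(c,*C(*q),.08) for q in [(232,265),(335,290)]]);print(b,np.diff(b,axis=0))
```

```text
[[0.5032 0.2573 0.144 ]
 [0.5066 0.2753 0.144 ]
 [0.5245 0.272  0.144 ]
 [0.5197 0.2533 0.144 ]] [0.5135 0.2645 0.144 ]
[0.017  0.0183 0.0182 0.0193] [ 166.4196   79.321   -10.5292 -104.4517]
[[0.4781 0.2308 0.08  ]
 [0.4801 0.2996 0.08  ]
 [0.55   0.2983 0.08  ]
 [0.5475 0.2283 0.08  ]] [0.5139 0.2642 0.08  ]
[[0.5036 0.2576 0.08  ]
 [0.5079 0.2755 0.08  ]] [[0.0044 0.0179 0.    ]]
```

```bash
python3 -m jog '{"linear":[[-0.044,-0.044,0],[0,0,0],[0,0,0]],"turn":[0.15,0.139,0],"claw":[-1,-1,-1]}'
```

```text
clock: 1.8
tcp_pos: [0.5132, 0.2633, 0.2464]
ee_rot: [-0.002, 0.114, 0.993, -0.002]
contact_force: [-0.0, -0.2, -0.5]
grip_width: 0.0854
```

```bash
python3 -m jog '{"linear":[[0,0,0.06],[0,0,0.06],[0,0,0.05],[0,0,0.04],[0,0,0.03],[0,0,0]],"turn":[0,0,0,0,0,0],"claw":[-1,-1,-1,-1,-1,-1]}'
python3 - <<'E'
from h import *
cv2.imwrite("pics/w2.png",r.grab_frame('wrist'))
E
```

```text
clock: 2.4
tcp_pos: [0.5119, 0.2678, 0.1235]
ee_rot: [-0.001, 0.107, 0.994, -0.0]
contact_force: [0.4, 0.1, -0.7]
grip_width: 0.0856
```

View pics/w2.png

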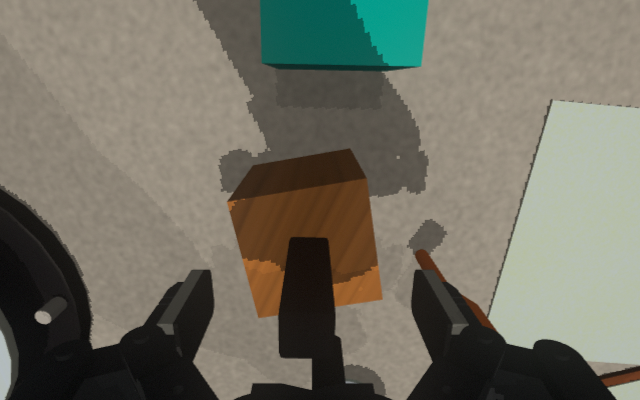

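```bash
python3 -m jog '{"linear":[[0,-0.005,0.012],[0,0,0.004],[0,0,0]],"turn":[0,0,0],"claw":[-1,-1,-1]}'
```

```text
clock: 2.75
tcp_pos: [0.5128, 0.2671, 0.118]
ee_rot: [0.001, 0.106, 0.994, 0.002]
contact_force: [-0.3, -0.6, 0.5]
grip_width: 0.0856
```

```bash
python3 -m jog '{"linear":[[0,0,0],[0,0,0],[0,0,0],[0,0,0],[0,0,0],[0,0,0],[0,0,0],[0,0,0]],"turn":[0,0,0,0,0,0,0,0],"claw":[1,1,1,1,1,1,1,1]}' 100
```

```text
clock: 3.55
tcp_pos: [0.5141, 0.2676, 0.1201]
ee_rot: [0.003, 0.106, 0.994, 0.003]
contact_force: [-0.9, -0.1, 1.5]
grip_width: 0.0189
```

```bash
python3 -m jog '{"linear":[[0,0,-0.03],[0,0,-0.03],[0,0,-0.03],[0,0,-0.03],[0,0,-0.03],[0,0,-0.03],[0,0,-0.03],[0,0,0]],"turn":[0,0,0,0,0,0,0,0],"claw":[1,1,1,1,1,1,1,1]}'
```

```text
clock: 4.35
tcp_pos: [0.5113, 0.2658, 0.2262]
ee_rot: [0.0, 0.106, 0.994, 0.001]
contact_force: [-0.1, 1.0, 0.3]
grip_width: 0.0188
```

```bash
python3 -m jog '{"linear":[[-0.019,-0.084,0],[-0.019,-0.084,0],[-0.019,-0.084,0],[-0.019,-0.084,0],[-0.019,-0.084,0],[-0.019,-0.084,0],[-0.019,-0.084,0],[-0.019,-0.084,0],[-0.019,-0.084,0],[0,0,0],[0,0,0]],"turn":[0,0,0,0,0,0,0,0,0,0,0],"claw":[1,1,1,1,1,1,1,1,1,1,1]}'
python3 - <<'E'
from h import *
for n in('scene','wrist'): cv2.imwrite(f"pics/{n}3.png",r.grab_frame(n))
print(r.read_state())
E
```

```text
clock: 5.45
tcp_pos: [0.5135, -0.1333, 0.2155]
ee_rot: [-0.004, 0.103, 0.995, 0.001]
contact_force: [0.2, 0.7, -1.2]
grip_width: 0.0189
{'clock': 5.55, 'joints': array([ 0.07234536,  0.40546433,  0.12472255,  2.07862898, -0.08052819,
        0.67024498,  1.61761106]), 'joint_vel': array([-0.02211832, -0.0077094 , -0.02276901, -0.00285847, -0.00962908,
        0.00274222,  0.00257293]), 'tau': array([ 6.95969258e-01, -3.97981739e+01,  2.01205663e+00, -1.53205329e+01,
        4.41224955e-02,  7.20883312e-03,  2.70326047e-03]), 'tcp_pos': array([ 0.51363075, -0.13249074,  0.21566139]), 'ee_rot': array([-4.11489857e-03,  1.01726024e-01,  9.94803617e-01,  8.04009229e-04]), 'contact_force': array([-0.96645332,  0.62275503, -0.23717461]), 'torque': array([0.01933326, 0.03466314, 0.03721335]), 'grip_width': 0.018913423212959617}
```

View pics/scene3.png

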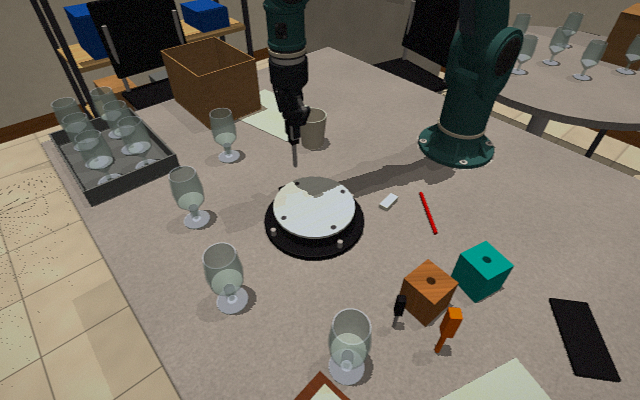

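View pics/wrist3.png

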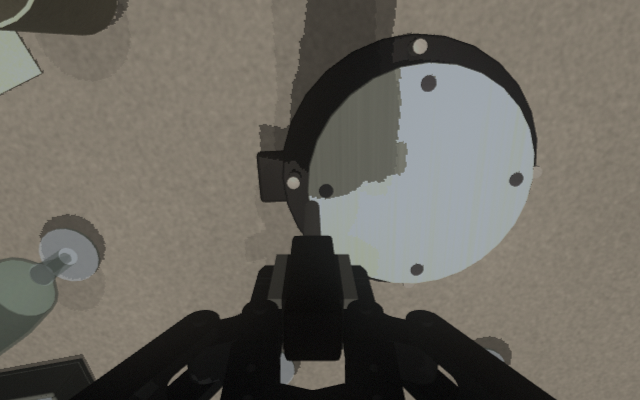

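Run:
```python
from h import *
np.set_printoptions(precision=4,suppress=True)
st=r.read_state(); q=st['ee_rot']; Rt=Ro.from_quat([q[1],q[2],q[3],q[0]]).as_matrix()
tip=st['tcp_pos']+Rt@[0,0,.110]
print(tip,proj(cam('scene'),tip),proj(cam('wrist'),tip))
for m in [(.5156,-.1236),(.6074,-.0574),(.5412,.0344),(.4494,-.0318)]:
  print(proj(cam('wrist'),[*m,.06]))
s=cv2.imread('pics/scene3.png');cv2.imwrite('pics/s3c.png',cv2.resize(cv2.convertScaleAbs(s[70:250,230:370],alpha=1.5,beta=20),None,fx=4,fy=3.3*4/3.3*0.8))
w=cv2.imread('pics/wrist3.png');cv2.imwrite('pics/w3c.png',cv2.resize(cv2.convertScaleAbs(w[150:280,240:440],alpha=2,beta=30),None,fx=4,fy=4))
```

```text
[ 0.5127 -0.1322  0.1057] [293.8714 167.1787] [312.2927 206.0246]
[323.1824 188.8187]
[415.4185 270.8136]
[518.3445 180.8897]
[426.3653  82.3037]
```

View pics/s3c.png

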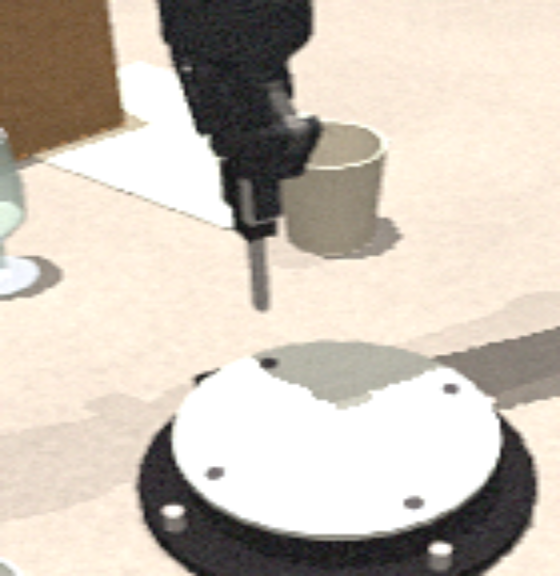

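View pics/w3c.png

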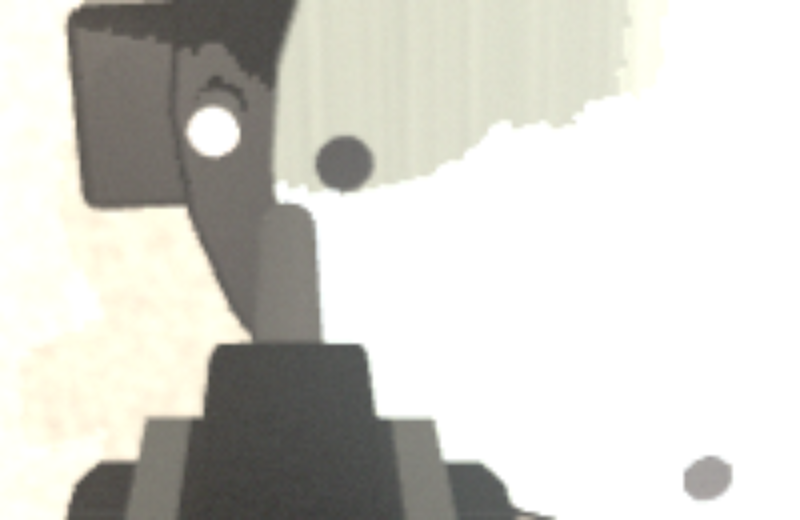

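```bash
python3 -m jog '{"linear":[[0,0.018,0.02],[0,0,0.02],[0,0,0.014],[0,0,0],[0,0,0],[0,0,0]],"turn":[0,0,0,0,0,0],"claw":[1,1,1,1,1,1]}'
python3 -m jog '{"linear":[[0,0,0],[0,0,0]],"turn":[0,0],"claw":[1,1]}'
```

```text
clock: 6.15
tcp_pos: [0.5153, -0.1157, 0.1847]
ee_rot: [-0.006, 0.096, 0.995, 0.002]
contact_force: [0.3, 0.2, -0.6]
grip_width: 0.0188
clock: 6.35
tcp_pos: [0.5157, -0.116, 0.1852]
ee_rot: [-0.005, 0.096, 0.995, 0.002]
contact_force: [0.2, -0.2, -0.7]
grip_width: 0.0191
```

```bash
python3 -m jog '{"linear":[[0,-0.014,0],[0,0,0],[0,0,0.004],[0,0,0]],"turn":[0,0,0,0],"claw":[1,1,1,1]}'
python3 -m jog '{"linear":[[0,0,0.003],[0,0,0.003]],"turn":[0,0],"claw":[1,1]}'
```

```text
clock: 6.75
tcp_pos: [0.5144, -0.1245, 0.1838]
ee_rot: [-0.004, 0.097, 0.995, 0.002]
contact_force: [0.1, -0.6, -1.6]
grip_width: 0.0189
clock: 6.95
tcp_pos: [0.5145, -0.1246, 0.1807]
ee_rot: [-0.004, 0.097, 0.995, 0.002]
contact_force: [-0.4, -0.2, -0.8]
grip_width: 0.0193
```

```bash
python3 -m jog '{"linear":[[0,0,0.003],[0,0,0.003]],"turn":[0,0],"claw":[1,1]}'
```

```text
clock: 7.15
tcp_pos: [0.5145, -0.1243, 0.1774]
ee_rot: [-0.004, 0.097, 0.995, 0.002]
contact_force: [0.6, -0.5, -0.6]
grip_width: 0.0186
```

```bash
python3 -m jog '{"linear":[[0,0,0.003],[0,0,0.003]],"turn":[0,0],"claw":[1,1]}'
```

```text
clock: 7.35
tcp_pos: [0.5145, -0.1241, 0.174]
ee_rot: [-0.004, 0.097, 0.995, 0.002]
contact_force: [0.7, -0.2, 0.4]
grip_width: 0.0187
```

```bash
python3 -m jog '{"linear":[[0,0,0.003],[0,0,0]],"turn":[0,0],"claw":[1,1]}'
```

```text
clock: 7.55
tcp_pos: [0.5144, -0.1241, 0.1721]
ee_rot: [-0.004, 0.097, 0.995, 0.002]
contact_force: [-0.2, 0.4, -0.6]
grip_width: 0.0192
```

```bash
python3 -m jog '{"linear":[[0,0,0.003],[0,0,0]],"turn":[0,0],"claw":[1,1]}'
```

```text
clock: 7.75
tcp_pos: [0.5147, -0.1243, 0.1711]
ee_rot: [-0.004, 0.097, 0.995, 0.002]
contact_force: [0.1, -0.3, 2.8]
grip_width: 0.0186
```

```bash
python3 -m jog '{"linear":[[0,0,0.003],[0,0,0]],"turn":[0,0],"claw":[1,1]}'
```

```text
clock: 7.95
tcp_pos: [0.5149, -0.1245, 0.1705]
ee_rot: [-0.004, 0.097, 0.995, 0.002]
contact_force: [-0.5, 0.4, 4.5]
grip_width: 0.0191
```

```bash
python3 -m jog '{"linear":[[0,0,0.003],[0,0,0]],"turn":[0,0],"claw":[1,1]}'
```

```text
clock: 8.15
tcp_pos: [0.515, -0.1246, 0.1702]
ee_rot: [-0.004, 0.097, 0.995, 0.002]
contact_force: [-0.2, 0.7, 6.1]
grip_width: 0.019
```

```bash
python3 -m jog '{"linear":[[0,0,-0.02],[0,0,-0.014],[-0.036,0.038,0],[-0.036,0.038,0],[-0.036,0.038,0],[-0.024,0.026,0],[-0.01,0.01,0],[0,0,0],[0,0,0]],"turn":[0,0,0,0,0,0,0,0,0],"claw":[1,1,1,1,1,1,1,1,1]}'
```

```text
clock: 9.05
tcp_pos: [0.6002, -0.0647, 0.1895]
ee_rot: [-0.004, 0.099, 0.995, 0.001]
contact_force: [0.1, -0.4, -0.8]
grip_width: 0.019
```

```bash
python3 -m jog '{"linear":[[-0.01,0.016,0],[0,0,0.006],[0,0,0.006],[0,0,0],[0,0,0]],"turn":[0,0,0,0,0],"claw":[1,1,1,1,1]}'
```

```text
clock: 9.55
tcp_pos: [0.6039, -0.0603, 0.1825]
ee_rot: [-0.006, 0.101, 0.995, 0.001]
contact_force: [0.3, -0.3, -1.6]
grip_width: 0.0187
```

```bash
python3 -m jog '{"linear":[[0,0,0.003],[0,0,0]],"turn":[0,0],"claw":[1,1]}'
```

```text
clock: 9.75
tcp_pos: [0.6035, -0.0608, 0.1809]
ee_rot: [-0.006, 0.101, 0.995, 0.0]
contact_force: [-0.7, 0.3, -1.3]
grip_width: 0.0187
```

```bash
python3 -m jog '{"linear":[[0,0,0.003],[0,0,0]],"turn":[0,0],"claw":[1,1]}'
```

```text
clock: 9.95
tcp_pos: [0.6035, -0.0608, 0.1793]
ee_rot: [-0.006, 0.101, 0.995, 0.0]
contact_force: [-0.4, -0.2, -0.1]
grip_width: 0.0185
```

```bash
python3 -m jog '{"linear":[[0,0,0.003],[0,0,0]],"turn":[0,0],"claw":[1,1]}'
```

```text
clock: 10.15
tcp_pos: [0.6035, -0.0608, 0.1777]
ee_rot: [-0.006, 0.101, 0.995, 0.0]
contact_force: [0.5, 0.1, -1.5]
grip_width: 0.0187
```

```bash
python3 -m jog '{"linear":[[-0.01,0.009,0],[0,0,0.003],[0,0,0]],"turn":[0,0,0],"claw":[1,1,1]}'
```

```text
clock: 10.45
tcp_pos: [0.6101, -0.057, 0.1761]
ee_rot: [-0.006, 0.101, 0.995, 0.001]
contact_force: [-0.3, -0.3, -0.3]
grip_width: 0.019
```

```bash
python3 -m jog '{"linear":[[0,0,0.003],[0,0,0]],"turn":[0,0],"claw":[1,1]}'
```

```text
clock: 10.65
tcp_pos: [0.6102, -0.0567, 0.1744]
ee_rot: [-0.006, 0.101, 0.995, 0.001]
contact_force: [-0.6, 0.2, -0.5]
grip_width: 0.0187
```

```bash
python3 -m jog '{"linear":[[0,0,0.003],[0,0,0]],"turn":[0,0],"claw":[1,1]}'
```

```text
clock: 10.85
tcp_pos: [0.61, -0.0569, 0.1727]
ee_rot: [-0.006, 0.101, 0.995, 0.001]
contact_force: [-1.8, 0.1, -0.5]
grip_width: 0.0193
```

```bash
python3 -m jog '{"linear":[[0,0,0.003],[0,0,0]],"turn":[0,0],"claw":[1,1]}'
```

```text
clock: 11.05
tcp_pos: [0.6099, -0.0569, 0.1711]
ee_rot: [-0.006, 0.101, 0.995, 0.001]
contact_force: [0.5, -0.7, -0.2]
grip_width: 0.0189
```

```bash
python3 -m jog '{"linear":[[0,0,0.003],[0,0,0]],"turn":[0,0],"claw":[1,1]}'
```

```text
clock: 11.25
tcp_pos: [0.6098, -0.057, 0.1695]
ee_rot: [-0.006, 0.101, 0.995, 0.001]
contact_force: [0.3, 0.4, -0.4]
grip_width: 0.0189
```

```bash
python3 -m jog '{"linear":[[0,0,0.003],[0,0,0]],"turn":[0,0],"claw":[1,1]}'
```

```text
clock: 11.45
tcp_pos: [0.6098, -0.057, 0.1678]
ee_rot: [-0.006, 0.101, 0.995, 0.0]
contact_force: [-0.3, -0.3, -0.7]
grip_width: 0.019
```

```bash
python3 -m jog '{"linear":[[0,0,0.003],[0,0,0]],"turn":[0,0],"claw":[1,1]}'
```

```text
clock: 11.65
tcp_pos: [0.6098, -0.057, 0.1662]
ee_rot: [-0.006, 0.101, 0.995, 0.001]
contact_force: [0.9, -0.3, -0.4]
grip_width: 0.0189
```

```bash
python3 -m jog '{"linear":[[0,0,0.003],[0,0,0]],"turn":[0,0],"claw":[1,1]}'
```

```text
clock: 11.85
tcp_pos: [0.6102, -0.0571, 0.1652]
ee_rot: [-0.006, 0.101, 0.995, 0.001]
contact_force: [-1.0, -0.5, 1.8]
grip_width: 0.0185
```

```bash
python3 -m jog '{"linear":[[0,0,0.002],[0,0,0]],"turn":[0,0],"claw":[1,1]}'
```

```text
clock: 12.05
tcp_pos: [0.6103, -0.0571, 0.1649]
ee_rot: [-0.006, 0.101, 0.995, 0.001]
contact_force: [-1.4, 0.1, 2.1]
grip_width: 0.0185
```

```bash
python3 -m jog '{"linear":[[0,0,-0.02],[0,0,-0.02],[0.038,0.034,0],[0.038,0.034,0],[0.038,0.034,0],[0.03,0.026,0],[0.014,0.012,0],[0.006,0.006,0],[0,0,0],[0,0,0]],"turn":[0,0,0,0,0,0,0,0,0,0],"claw":[1,1,1,1,1,1,1,1,1,1]}'
```

```text
clock: 13.05
tcp_pos: [0.547, 0.0311, 0.1913]
ee_rot: [-0.0, 0.103, 0.995, 0.0]
contact_force: [0.8, -0.4, -1.1]
grip_width: 0.0189
```

```bash
python3 -m jog '{"linear":[[0.012,0.004,0.004],[0,0,0.006],[0,0,0.006],[0,0,0.004],[0,0,0],[0,0,0]],"turn":[0,0,0,0,0,0],"claw":[1,1,1,1,1,1]}'
```

```text
clock: 13.65
tcp_pos: [0.5427, 0.0315, 0.18]
ee_rot: [0.0, 0.106, 0.994, -0.0]
contact_force: [0.4, -0.2, -1.4]
grip_width: 0.0187
```

```bash
python3 -m jog '{"linear":[[0,0,0.003],[0,0,0]],"turn":[0,0],"claw":[1,1]}'
```

```text
clock: 13.85
tcp_pos: [0.5429, 0.0314, 0.1784]
ee_rot: [0.0, 0.106, 0.994, -0.0]
contact_force: [-0.3, 0.4, -1.0]
grip_width: 0.0191
```

```bash
python3 -m jog '{"linear":[[0,0,0.003],[0,0,0]],"turn":[0,0],"claw":[1,1]}'
```

```text
clock: 14.05
tcp_pos: [0.5429, 0.0315, 0.1769]
ee_rot: [0.0, 0.106, 0.994, -0.0]
contact_force: [-0.2, 0.1, -1.2]
grip_width: 0.0189
```

```bash
python3 -m jog '{"linear":[[0,0,0.003],[0,0,0]],"turn":[0,0],"claw":[1,1]}'
```

```text
clock: 14.25
tcp_pos: [0.543, 0.0316, 0.1753]
ee_rot: [0.0, 0.106, 0.994, -0.0]
contact_force: [0.1, 0.1, -0.1]
grip_width: 0.0188
```

```bash
python3 -m jog '{"linear":[[0.003,0.005,0.003],[0,0,0]],"turn":[0,0],"claw":[1,1]}'
```

```text
clock: 14.45
tcp_pos: [0.542, 0.0345, 0.1737]
ee_rot: [0.0, 0.106, 0.994, -0.0]
contact_force: [0.4, -0.1, -0.2]
grip_width: 0.0191
```

```bash
python3 -m jog '{"linear":[[0,0,0.003],[0,0,0]],"turn":[0,0],"claw":[1,1]}'
```

```text
clock: 14.65
tcp_pos: [0.542, 0.0348, 0.1721]
ee_rot: [0.0, 0.106, 0.994, -0.0]
contact_force: [0.2, 0.3, -0.9]
grip_width: 0.0187
```

```bash
python3 -m jog '{"linear":[[0,0,0.003],[0,0,0]],"turn":[0,0],"claw":[1,1]}'
```

```text
clock: 14.85
tcp_pos: [0.542, 0.0347, 0.1704]
ee_rot: [0.0, 0.106, 0.994, -0.0]
contact_force: [-0.4, -0.5, -0.8]
grip_width: 0.0188
```

```bash
python3 -m jog '{"linear":[[0,0,0.003],[0,0,0]],"turn":[0,0],"claw":[1,1]}'
```

```text
clock: 15.05
tcp_pos: [0.542, 0.0346, 0.1688]
ee_rot: [0.0, 0.106, 0.994, -0.0]
contact_force: [0.1, 0.6, -0.5]
grip_width: 0.0191
```

```bash
python3 -m jog '{"linear":[[0,0,0.003],[0,0,0]],"turn":[0,0],"claw":[1,1]}'
```

```text
clock: 15.25
tcp_pos: [0.542, 0.0346, 0.1672]
ee_rot: [0.0, 0.106, 0.994, -0.0]
contact_force: [0.4, -0.3, -0.9]
grip_width: 0.019
```

```bash
python3 -m jog '{"linear":[[0,0,0.003],[0,0,0]],"turn":[0,0],"claw":[1,1]}'
```

```text
clock: 15.45
tcp_pos: [0.542, 0.0346, 0.1655]
ee_rot: [0.0, 0.106, 0.994, -0.0]
contact_force: [1.0, 0.6, -1.2]
grip_width: 0.0189
```

```bash
python3 -m jog '{"linear":[[0,0,0.003],[0,0,0]],"turn":[0,0],"claw":[1,1]}'
```

```text
clock: 15.65
tcp_pos: [0.542, 0.0346, 0.1639]
ee_rot: [0.0, 0.106, 0.994, -0.0]
contact_force: [-0.5, -0.1, -0.2]
grip_width: 0.0194
```

```bash
python3 -m jog '{"linear":[[0,0,0.003],[0,0,0]],"turn":[0,0],"claw":[1,1]}'
```

```text
clock: 15.85
tcp_pos: [0.5425, 0.0346, 0.1626]
ee_rot: [0.001, 0.106, 0.994, -0.0]
contact_force: [0.0, 0.4, 1.0]
grip_width: 0.019
```

```bash
python3 -m jog '{"linear":[[0,0,0.002],[0,0,0]],"turn":[0,0],"claw":[1,1]}'
```

```text
clock: 16.05
tcp_pos: [0.5427, 0.0346, 0.1622]
ee_rot: [0.001, 0.106, 0.994, -0.0]
contact_force: [-1.3, 0.7, 2.1]
grip_width: 0.0191
```

```bash
python3 -m jog '{"linear":[[0,0,-0.02],[0,0,-0.02],[0.034,-0.038,0],[0.034,-0.038,0],[0.034,-0.038,0],[0.027,-0.03,0],[0.013,-0.014,0],[0.005,-0.006,0],[0,0,0],[0,0,0]],"turn":[0,0,0,0,0,0,0,0,0,0],"claw":[1,1,1,1,1,1,1,1,1,1]}'
```

```text
clock: 17.05
tcp_pos: [0.4553, -0.0304, 0.1877]
ee_rot: [0.006, 0.104, 0.995, 0.001]
contact_force: [0.7, 0.2, -0.6]
grip_width: 0.0188
```

```bash
python3 -m jog '{"linear":[[0.012,-0.005,0.004],[0,0,0.006],[0,0,0.006],[0,0,0.004],[0,0,0],[0,0,0]],"turn":[0,0,0,0,0,0],"claw":[1,1,1,1,1,1]}'
```

```text
clock: 17.65
tcp_pos: [0.4512, -0.0298, 0.1763]
ee_rot: [0.007, 0.103, 0.995, 0.002]
contact_force: [-0.3, 0.1, -1.5]
grip_width: 0.0188
```

```bash
python3 -m jog '{"linear":[[0,0,0.003],[0,0,0]],"turn":[0,0],"claw":[1,1]}'
```

```text
clock: 17.85
tcp_pos: [0.4514, -0.0298, 0.1747]
ee_rot: [0.007, 0.103, 0.995, 0.002]
contact_force: [-0.3, -0.2, -0.7]
grip_width: 0.0187
```

```bash
python3 -m jog '{"linear":[[0,0,0.003],[0,0,0]],"turn":[0,0],"claw":[1,1]}'
```

```text
clock: 18.05
tcp_pos: [0.4516, -0.0298, 0.1732]
ee_rot: [0.007, 0.103, 0.995, 0.002]
contact_force: [-0.4, 0.1, -1.4]
grip_width: 0.019
```

```bash
python3 -m jog '{"linear":[[0,0,0.003],[0,0,0]],"turn":[0,0],"claw":[1,1]}'
```

```text
clock: 18.25
tcp_pos: [0.4516, -0.0298, 0.1716]
ee_rot: [0.007, 0.103, 0.995, 0.002]
contact_force: [0.1, 1.4, -0.7]
grip_width: 0.0192
```

```bash
python3 -m jog '{"linear":[[0.005,-0.005,0.002],[0,0,0]],"turn":[0,0],"claw":[1,1]}'
```

```text
clock: 18.45
tcp_pos: [0.4484, -0.0319, 0.1705]
ee_rot: [0.007, 0.103, 0.995, 0.002]
contact_force: [-0.6, -0.0, -1.0]
grip_width: 0.0191
```

```bash
python3 -m jog '{"linear":[[0,0,0.003],[0,0,0]],"turn":[0,0],"claw":[1,1]}'
```

```text
clock: 18.65
tcp_pos: [0.4484, -0.032, 0.1689]
ee_rot: [0.008, 0.103, 0.995, 0.002]
contact_force: [-0.7, 0.0, -0.5]
grip_width: 0.019
```

```bash
python3 -m jog '{"linear":[[0,0,0.002],[0,0,0]],"turn":[0,0],"claw":[1,1]}'
```

```text
clock: 18.85
tcp_pos: [0.4485, -0.032, 0.1681]
ee_rot: [0.008, 0.103, 0.995, 0.002]
contact_force: [-1.1, -0.6, 2.4]
grip_width: 0.0187
```

```bash
python3 -m jog '{"linear":[[0,0,0.003],[0,0,0],[0,0,0.003],[0,0,0]],"turn":[0,0,0,0],"claw":[1,1,1,1]}'
```

```text
clock: 19.25
tcp_pos: [0.4485, -0.032, 0.1665]
ee_rot: [0.007, 0.103, 0.995, 0.002]
contact_force: [-1.2, -0.1, 6.6]
grip_width: 0.0188
```

```bash
python3 -m jog '{"linear":[[0,0,0.003],[0,0,0]],"turn":[0,0],"claw":[1,1]}'
```

```text
clock: 19.45
tcp_pos: [0.4485, -0.032, 0.1659]
ee_rot: [0.007, 0.103, 0.995, 0.002]
contact_force: [-1.4, 0.8, 5.9]
grip_width: 0.0187
```

```bash
python3 -m jog '{"linear":[[0,0,-0.002],[0,0,0]],"turn":[0,0],"claw":[1,1]}'
```

```text
clock: 19.65
tcp_pos: [0.4485, -0.0321, 0.1672]
ee_rot: [0.007, 0.103, 0.995, 0.002]
contact_force: [-0.5, 0.3, 1.4]
grip_width: 0.0187
```

```bash
python3 -m jog '{"linear":[[0,0,-0.001],[0,0,0]],"turn":[0,0],"claw":[1,1]}'
```

```text
clock: 19.85
tcp_pos: [0.4484, -0.0321, 0.1674]
ee_rot: [0.007, 0.103, 0.995, 0.002]
contact_force: [0.1, 0.3, 0.3]
grip_width: 0.0184
```

```bash
python3 -m jog '{"linear":[[0,0,0.003],[0,0,0],[0,0,0.003],[0,0,0],[0,0,0.003],[0,0,0]],"turn":[0,0,0,0,0,0],"claw":[1,1,1,1,1,1]}'
```

```text
clock: 20.45
tcp_pos: [0.4485, -0.0321, 0.1644]
ee_rot: [0.007, 0.103, 0.995, 0.002]
contact_force: [-1.5, 0.6, 5.4]
grip_width: 0.0188
```

```bash
python3 -m jog '{"linear":[[0,0,0.002],[0,0,0]],"turn":[0,0],"claw":[1,1]}'
```

```text
clock: 20.65
tcp_pos: [0.4486, -0.0322, 0.1641]
ee_rot: [0.006, 0.103, 0.995, 0.002]
contact_force: [-1.7, 0.1, 5.7]
grip_width: 0.0186
```

```bash
python3 -m jog '{"linear":[[0,0,-0.002],[0,0,0]],"turn":[0,0],"claw":[1,1]}'
```

```text
clock: 20.85
tcp_pos: [0.4486, -0.0323, 0.1652]
ee_rot: [0.006, 0.103, 0.995, 0.002]
contact_force: [-1.5, 0.2, 2.3]
grip_width: 0.0192
```

```bash
python3 -m jog '{"linear":[[0,0,-0.02],[0,0,-0.016],[-0.038,-0.034,0],[-0.038,-0.034,0],[-0.038,-0.034,0],[-0.03,-0.026,0],[-0.014,-0.012,0],[-0.008,-0.008,0],[0,0,0],[0,0,0]],"turn":[0,0,0,0,0,0,0,0,0,0],"claw":[1,1,1,1,1,1,1,1,1,1]}'
```

```text
clock: 21.85
tcp_pos: [0.5162, -0.1225, 0.1877]
ee_rot: [0.007, 0.101, 0.995, 0.003]
contact_force: [-0.2, -0.6, -0.2]
grip_width: 0.0191
```

```bash
python3 -m jog '{"linear":[[0.003,-0.002,0.007],[0,0,0.007],[0,0,0.006],[0,0,0.003],[0,0,0],[0,0,0]],"turn":[0,0,0,0,0,0],"claw":[1,1,1,1,1,1]}'
```

```text
clock: 22.45
tcp_pos: [0.5122, -0.1199, 0.1745]
ee_rot: [0.005, 0.099, 0.995, 0.004]
contact_force: [-1.1, 0.2, -1.5]
grip_width: 0.019
```

```bash
python3 -m jog '{"linear":[[0,0,0.002],[0,0,0]],"turn":[0,0],"claw":[1,1]}'
```

```text
clock: 22.65
tcp_pos: [0.5124, -0.1199, 0.1735]
ee_rot: [0.005, 0.099, 0.995, 0.003]
contact_force: [0.4, -0.3, -1.7]
grip_width: 0.0188
```

```bash
python3 -m jog '{"linear":[[0,0,0.002],[0,0,0]],"turn":[0,0],"claw":[1,1]}'
```

```text
clock: 22.85
tcp_pos: [0.5126, -0.12, 0.1726]
ee_rot: [0.006, 0.099, 0.995, 0.003]
contact_force: [-0.6, 0.0, -1.0]
grip_width: 0.0191
```

```bash
python3 -m jog '{"linear":[[0,0,0.002],[0,0,0]],"turn":[0,0],"claw":[1,1]}'
```

```text
clock: 23.05
tcp_pos: [0.5128, -0.12, 0.1716]
ee_rot: [0.006, 0.099, 0.995, 0.003]
contact_force: [0.2, 0.1, -0.4]
grip_width: 0.0189
```

```bash
python3 -m jog '{"linear":[[0,-0.006,0.001],[0,0,0]],"turn":[0,0],"claw":[1,1]}'
```

```text
clock: 23.25
tcp_pos: [0.5124, -0.1232, 0.1713]
ee_rot: [0.006, 0.099, 0.995, 0.003]
contact_force: [-0.6, -1.0, 1.3]
grip_width: 0.0187
```

```bash
python3 -m jog '{"linear":[[0,0,0.002],[0,0,0]],"turn":[0,0],"claw":[1,1]}'
```

```text
clock: 23.45
tcp_pos: [0.5125, -0.1235, 0.1708]
ee_rot: [0.006, 0.099, 0.995, 0.004]
contact_force: [-0.7, 0.4, 1.5]
grip_width: 0.019
```

```bash
python3 -m jog '{"linear":[[0,0,0.002],[0,0,0]],"turn":[0,0],"claw":[1,1]}'
```

```text
clock: 23.65
tcp_pos: [0.5127, -0.1235, 0.1703]
ee_rot: [0.006, 0.099, 0.995, 0.004]
contact_force: [-1.1, 0.5, 3.5]
grip_width: 0.0187
```

```bash
python3 -m jog '{"linear":[[0,0,0.003],[0,0,0],[0,0,0.003],[0,0,0],[0,0,0.003],[0,0,0]],"turn":[0,0,0,0,0,0],"claw":[1,1,1,1,1,1]}'
```

```text
clock: 24.25
tcp_pos: [0.5128, -0.1238, 0.1685]
ee_rot: [0.006, 0.099, 0.995, 0.004]
contact_force: [-0.2, 0.9, 6.1]
grip_width: 0.0189
```

```bash
python3 -m jog '{"linear":[[0,0,0.003],[0,0,0],[0,0,0.003],[0,0,0]],"turn":[0,0,0,0],"claw":[1,1,1,1]}'
```

```text
clock: 24.65
tcp_pos: [0.5128, -0.1239, 0.1674]
ee_rot: [0.006, 0.099, 0.995, 0.004]
contact_force: [-1.0, 1.2, 6.5]
grip_width: 0.0192
```

```bash
python3 -m jog '{"linear":[[0,0,0.003],[0,0,0],[0,0,0.003],[0,0,0]],"turn":[0,0,0,0],"claw":[1,1,1,1]}'
```

```text
clock: 25.05
tcp_pos: [0.5129, -0.124, 0.1663]
ee_rot: [0.006, 0.099, 0.995, 0.004]
contact_force: [-0.2, 0.5, 6.1]
grip_width: 0.0188
```

```bash
python3 -m jog '{"linear":[[0,0,0.003],[0,0,0]],"turn":[0,0],"claw":[1,1]}'
```

```text
clock: 25.25
tcp_pos: [0.5128, -0.1241, 0.1658]
ee_rot: [0.006, 0.099, 0.995, 0.004]
contact_force: [-1.2, 0.3, 6.1]
grip_width: 0.0187
```

```bash
python3 -m jog '{"linear":[[0,0,0.003],[0,0,0]],"turn":[0,0],"claw":[1,1]}'
```

```text
clock: 25.45
tcp_pos: [0.5129, -0.1241, 0.1653]
ee_rot: [0.006, 0.099, 0.995, 0.004]
contact_force: [-1.2, 0.0, 6.1]
grip_width: 0.0193
```

```bash
python3 -m jog '{"linear":[[0,0,-0.002],[0,0,0]],"turn":[0,0],"claw":[1,1]}'
```

```text
clock: 25.65
tcp_pos: [0.5125, -0.1238, 0.1663]
ee_rot: [0.006, 0.099, 0.995, 0.004]
contact_force: [-1.3, -0.1, 1.7]
grip_width: 0.0191
```

```bash
python3 -m jog '{"linear":[[0,0,-0.016],[0,0,-0.01],[-0.036,0.038,0],[-0.036,0.038,0],[-0.036,0.038,0],[-0.028,0.03,0],[-0.013,0.014,0],[-0.008,0.008,0],[0,0,0],[0,0,0]],"turn":[0,0,0,0,0,0,0,0,0,0],"claw":[1,1,1,1,1,1,1,1,1,1]}'
```

```text
clock: 26.65
tcp_pos: [0.6064, -0.0583, 0.1816]
ee_rot: [0.005, 0.101, 0.995, 0.003]
contact_force: [0.4, -0.4, -1.5]
grip_width: 0.0188
```

```bash
python3 -m jog '{"linear":[[0,0,0.006],[0,0,0.006],[0,0,0.004],[0,0,0],[0,0,0.003],[0,0,0]],"turn":[0,0,0,0,0,0],"claw":[1,1,1,1,1,1]}'
```

```text
clock: 27.25
tcp_pos: [0.6032, -0.0615, 0.1709]
ee_rot: [0.004, 0.103, 0.995, 0.002]
contact_force: [0.2, 0.4, -0.9]
grip_width: 0.019
```

```bash
python3 -m jog '{"linear":[[0,0,0.003],[0,0,0]],"turn":[0,0],"claw":[1,1]}'
```

```text
clock: 27.45
tcp_pos: [0.6034, -0.0615, 0.1694]
ee_rot: [0.004, 0.103, 0.995, 0.003]
contact_force: [-0.7, 0.7, -1.5]
grip_width: 0.0189
```

```bash
python3 -m jog '{"linear":[[0,0,0.002],[0,0,0]],"turn":[0,0],"claw":[1,1]}'
```

```text
clock: 27.65
tcp_pos: [0.6037, -0.0615, 0.1686]
ee_rot: [0.004, 0.103, 0.995, 0.002]
contact_force: [-0.4, 1.0, 0.2]
grip_width: 0.0187
```

```bash
python3 -m jog '{"linear":[[0,0,0.002],[0,0,0]],"turn":[0,0],"claw":[1,1]}'
```

```text
clock: 27.85
tcp_pos: [0.6039, -0.0615, 0.1682]
ee_rot: [0.004, 0.103, 0.995, 0.003]
contact_force: [-0.1, -0.4, 2.4]
grip_width: 0.019
```

```bash
python3 -m jog '{"linear":[[0,0,0.003],[0,0,0],[0,0,0.003],[0,0,0]],"turn":[0,0,0,0],"claw":[1,1,1,1]}'
```

```text
clock: 28.25
tcp_pos: [0.6041, -0.0616, 0.1672]
ee_rot: [0.004, 0.104, 0.995, 0.003]
contact_force: [-2.9, 0.3, 5.9]
grip_width: 0.0189
```

```bash
python3 -m jog '{"linear":[[0,0,0.003],[0,0,0]],"turn":[0,0],"claw":[1,1]}'
```

```text
clock: 28.45
tcp_pos: [0.6042, -0.0616, 0.1671]
ee_rot: [0.004, 0.104, 0.995, 0.003]
contact_force: [-1.5, 0.4, 4.8]
grip_width: 0.0191
```

```bash
python3 -m jog '{"linear":[[0,0,0.003],[0,0,0]],"turn":[0,0],"claw":[1,1]}'
```

```text
clock: 28.65
tcp_pos: [0.6042, -0.0616, 0.1669]
ee_rot: [0.004, 0.104, 0.995, 0.003]
contact_force: [-1.2, -0.8, 4.7]
grip_width: 0.0189
```

```bash
python3 -m jog '{"linear":[[0,0,0.003],[0,0,0]],"turn":[0,0],"claw":[1,1]}'
```

```text
clock: 28.85
tcp_pos: [0.6042, -0.0617, 0.1668]
ee_rot: [0.004, 0.104, 0.995, 0.003]
contact_force: [-1.9, -0.1, 4.5]
grip_width: 0.0188
```

```bash
python3 -m jog '{"linear":[[0,0,0.003],[0,0,0]],"turn":[0,0],"claw":[1,1]}'
```

```text
clock: 29.05
tcp_pos: [0.6042, -0.0617, 0.1666]
ee_rot: [0.004, 0.104, 0.995, 0.003]
contact_force: [-1.4, -0.1, 4.6]
grip_width: 0.0188
```

```bash
python3 -m jog '{"linear":[[0,0,0.004],[0,0,0.004],[0,0,0.002]],"turn":[0,0,0],"claw":[1,1,1]}'
```

```text
clock: 29.35
tcp_pos: [0.6044, -0.0618, 0.1644]
ee_rot: [0.004, 0.104, 0.995, 0.004]
contact_force: [-2.5, 0.5, 8.2]
grip_width: 0.0186
```

```bash
python3 -m jog '{"linear":[[0,0,0.004],[0,0,0.003]],"turn":[0,0],"claw":[1,1]}'
```

```text
clock: 29.55
tcp_pos: [0.6044, -0.0618, 0.1629]
ee_rot: [0.004, 0.104, 0.995, 0.004]
contact_force: [-2.6, -0.4, 8.9]
grip_width: 0.0189
```

```bash
python3 -m jog '{"linear":[[0,0,-0.002],[0,0,0]],"turn":[0,0],"claw":[1,1]}'
```

```text
clock: 29.75
tcp_pos: [0.604, -0.0618, 0.1644]
ee_rot: [0.004, 0.104, 0.995, 0.004]
contact_force: [-1.3, -0.2, 1.2]
grip_width: 0.0191
```

```bash
python3 -m jog '{"linear":[[0,0,-0.016],[0,0,-0.014],[0.06,-0.001,0],[0.06,-0.001,0],[0.06,-0.001,0],[0.05,-0.001,0],[0.036,-0.001,0],[0.02,0,0],[0.01,0,0],[0,0,0],[0,0,0]],"turn":[0,0,0,0,0,0,0,0,0,0,0],"claw":[1,1,1,1,1,1,1,1,1,1,1]}'
```

```text
clock: 30.85
tcp_pos: [0.4593, -0.033, 0.1805]
ee_rot: [0.01, 0.104, 0.995, 0.004]
contact_force: [-0.1, 0.1, -0.7]
grip_width: 0.0188
```

```bash
python3 -m jog '{"linear":[[0.02,-0.003,0.002],[0,0,0.005],[0,0,0.004],[0,0,0],[0,0,0]],"turn":[0,0,0,0,0],"claw":[1,1,1,1,1]}'
```

```text
clock: 31.35
tcp_pos: [0.4516, -0.0328, 0.1742]
ee_rot: [0.012, 0.105, 0.994, 0.004]
contact_force: [0.7, 0.5, -1.2]
grip_width: 0.019
```

```bash
python3 -m jog '{"linear":[[0,0,0.002],[0,0,0]],"turn":[0,0],"claw":[1,1]}'
```

```text
clock: 31.55
tcp_pos: [0.452, -0.0328, 0.1731]
ee_rot: [0.012, 0.105, 0.994, 0.004]
contact_force: [-0.5, -0.3, -0.3]
grip_width: 0.0187
```

```bash
python3 -m jog '{"linear":[[0,0,0.002],[0,0,0]],"turn":[0,0],"claw":[1,1]}'
```

```text
clock: 31.75
tcp_pos: [0.4522, -0.0329, 0.1721]
ee_rot: [0.012, 0.105, 0.994, 0.004]
contact_force: [0.4, -0.0, -1.8]
grip_width: 0.0189
```

```bash
python3 -m jog '{"linear":[[0.007,0,0.002],[0,0,0]],"turn":[0,0],"claw":[1,1]}'
```

```text
clock: 31.95
tcp_pos: [0.4484, -0.032, 0.1709]
ee_rot: [0.012, 0.105, 0.994, 0.004]
contact_force: [-1.0, 0.3, -1.4]
grip_width: 0.0187
```

```bash
python3 -m jog '{"linear":[[0,0,0.002],[0,0,0]],"turn":[0,0],"claw":[1,1]}'
```

```text
clock: 32.15
tcp_pos: [0.4484, -0.032, 0.1699]
ee_rot: [0.012, 0.105, 0.994, 0.004]
contact_force: [0.4, -0.2, -0.2]
grip_width: 0.0188
```

```bash
python3 -m jog '{"linear":[[0,0,0.002],[0,0,0]],"turn":[0,0],"claw":[1,1]}'
```

```text
clock: 32.35
tcp_pos: [0.4485, -0.032, 0.1691]
ee_rot: [0.012, 0.105, 0.994, 0.004]
contact_force: [-0.5, -0.4, 2.2]
grip_width: 0.0191
```

```bash
python3 -m jog '{"linear":[[0,0,0.003],[0,0,0],[0,0,0.003],[0,0,0]],"turn":[0,0,0,0],"claw":[1,1,1,1]}'
```

```text
clock: 32.75
tcp_pos: [0.4485, -0.032, 0.1674]
ee_rot: [0.011, 0.105, 0.994, 0.004]
contact_force: [-0.9, -0.1, 5.4]
grip_width: 0.0189
```

```bash
python3 -m jog '{"linear":[[0,0,0.003],[0,0,0]],"turn":[0,0],"claw":[1,1]}'
```

```text
clock: 32.95
tcp_pos: [0.4485, -0.032, 0.1668]
ee_rot: [0.011, 0.105, 0.994, 0.005]
contact_force: [-0.6, 0.6, 6.1]
grip_width: 0.019
```

```bash
python3 -m jog '{"linear":[[0,0,0.003],[0,0,0]],"turn":[0,0],"claw":[1,1]}'
```

```text
clock: 33.15
tcp_pos: [0.4485, -0.0321, 0.1662]
ee_rot: [0.011, 0.105, 0.994, 0.005]
contact_force: [-1.9, 0.2, 5.6]
grip_width: 0.0192
```

```bash
python3 -m jog '{"linear":[[0,0,0.002],[0,0,0]],"turn":[0,0],"claw":[1,1]}'
```

```text
clock: 33.35
tcp_pos: [0.4485, -0.0321, 0.1661]
ee_rot: [0.011, 0.105, 0.994, 0.005]
contact_force: [-0.2, 0.1, 6.4]
grip_width: 0.0191
```

```bash
python3 -m jog '{"linear":[[0,0,0.003],[0,0,0]],"turn":[0,0],"claw":[1,1]}'
```

```text
clock: 33.55
tcp_pos: [0.4485, -0.0321, 0.1655]
ee_rot: [0.011, 0.105, 0.994, 0.005]
contact_force: [-1.1, 0.4, 5.7]
grip_width: 0.0188
```

```bash
python3 -m jog '{"linear":[[0,0,-0.002],[0,0,0]],"turn":[0,0],"claw":[1,1]}'
```

```text
clock: 33.75
tcp_pos: [0.4485, -0.0322, 0.1668]
ee_rot: [0.011, 0.105, 0.994, 0.005]
contact_force: [-0.5, 0.6, 0.6]
grip_width: 0.0187
```

```bash
python3 -m jog '{"linear":[[0,0,-0.016],[0,0,-0.008],[-0.034,0.038,0],[-0.034,0.038,0],[-0.034,0.038,0],[-0.027,0.03,0],[-0.013,0.014,0],[-0.008,0.008,0],[0,0,0],[0,0,0]],"turn":[0,0,0,0,0,0,0,0,0,0],"claw":[1,1,1,1,1,1,1,1,1,1]}'
```

```text
clock: 34.75
tcp_pos: [0.5397, 0.0336, 0.1828]
ee_rot: [0.01, 0.107, 0.994, 0.005]
contact_force: [0.2, 0.5, -1.4]
grip_width: 0.0186
```

```bash
python3 -m jog '{"linear":[[0,0,0.006],[0,0,0.006],[0,0,0.006],[0,0,0],[0,0,0.003],[0,0,0]],"turn":[0,0,0,0,0,0],"claw":[1,1,1,1,1,1]}'
```

```text
clock: 35.35
tcp_pos: [0.5367, 0.0309, 0.1709]
ee_rot: [0.008, 0.109, 0.994, 0.004]
contact_force: [-0.5, 0.1, -1.2]
grip_width: 0.0191
```

```bash
python3 -m jog '{"linear":[[0,0,0.003],[0,0,0]],"turn":[0,0],"claw":[1,1]}'
```

```text
clock: 35.55
tcp_pos: [0.5369, 0.031, 0.1693]
ee_rot: [0.009, 0.109, 0.994, 0.004]
contact_force: [-0.0, 0.2, -0.9]
grip_width: 0.0188
```

```bash
python3 -m jog '{"linear":[[0,0,0.002],[0,0,0]],"turn":[0,0],"claw":[1,1]}'
```

```text
clock: 35.75
tcp_pos: [0.537, 0.031, 0.1683]
ee_rot: [0.009, 0.109, 0.994, 0.004]
contact_force: [-0.8, -0.3, -0.6]
grip_width: 0.019
```

```bash
python3 -m jog '{"linear":[[0,0,0.002],[0,0,0]],"turn":[0,0],"claw":[1,1]}'
```

```text
clock: 35.95
tcp_pos: [0.5373, 0.0311, 0.1675]
ee_rot: [0.009, 0.109, 0.994, 0.004]
contact_force: [-0.0, -0.4, -0.4]
grip_width: 0.019
```

```bash
python3 -m jog '{"linear":[[0,0,0.002],[0,0,0]],"turn":[0,0],"claw":[1,1]}'
```

```text
clock: 36.15
tcp_pos: [0.5375, 0.0311, 0.1669]
ee_rot: [0.009, 0.109, 0.994, 0.004]
contact_force: [-0.9, -0.0, 2.2]
grip_width: 0.0189
```

```bash
python3 -m jog '{"linear":[[0,0,0.001],[0,0,0]],"turn":[0,0],"claw":[1,1]}'
```

```text
clock: 36.35
tcp_pos: [0.5376, 0.0311, 0.1668]
ee_rot: [0.009, 0.109, 0.994, 0.004]
contact_force: [-0.7, -0.3, 2.0]
grip_width: 0.0189
```

```bash
python3 -m jog '{"linear":[[0,0,-0.016],[0,0,-0.008],[-0.038,-0.033,0],[-0.038,-0.033,0],[-0.038,-0.033,0],[-0.03,-0.025,0],[-0.016,-0.013,0],[-0.01,-0.008,0],[0,0,0],[0,0,0]],"turn":[0,0,0,0,0,0,0,0,0,0],"claw":[1,1,1,1,1,1,1,1,1,1]}'
```

```text
clock: 37.35
tcp_pos: [0.6059, -0.0583, 0.1804]
ee_rot: [0.008, 0.106, 0.994, 0.005]
contact_force: [-0.3, 1.0, -0.6]
grip_width: 0.019
```

```bash
python3 -m jog '{"linear":[[0,0,0.006],[0,0,0.006],[0,0,0.006],[0,0,0],[0,0,0]],"turn":[0,0,0,0,0],"claw":[1,1,1,1,1]}'
```

```text
clock: 37.85
tcp_pos: [0.6039, -0.0546, 0.17]
ee_rot: [0.006, 0.104, 0.995, 0.006]
contact_force: [0.2, 0.5, -0.9]
grip_width: 0.0192
```

```bash
python3 -m jog '{"linear":[[0,0,0.003],[0,0,0]],"turn":[0,0],"claw":[1,1]}'
```

```text
clock: 38.05
tcp_pos: [0.6039, -0.0543, 0.1684]
ee_rot: [0.006, 0.104, 0.995, 0.006]
contact_force: [0.1, 0.9, -1.4]
grip_width: 0.0189
```

```bash
python3 -m jog '{"linear":[[0,0,0.002],[0,0,0]],"turn":[0,0],"claw":[1,1]}'
```

```text
clock: 38.25
tcp_pos: [0.6042, -0.0544, 0.1676]
ee_rot: [0.007, 0.104, 0.995, 0.006]
contact_force: [-0.2, -0.3, -0.2]
grip_width: 0.0186
```

```bash
python3 -m jog '{"linear":[[0,0,0.002],[0,0,0]],"turn":[0,0],"claw":[1,1]}'
```

```text
clock: 38.45
tcp_pos: [0.6044, -0.0545, 0.167]
ee_rot: [0.007, 0.104, 0.995, 0.006]
contact_force: [-0.5, -0.3, 1.0]
grip_width: 0.0191
```

```bash
python3 -m jog '{"linear":[[0,0,-0.02],[0,0,-0.03],[0,0,-0.04],[0,0,-0.026],[0.038,0.072,0],[0.038,0.072,0],[0.038,0.072,0],[0.038,0.072,0],[0.038,0.072,0],[0.038,0.072,0],[0.03,0.056,0],[0.02,0.036,0],[0.012,0.022,0],[0.006,0.01,0],[0,0,0],[0,0,0]],"turn":[0,0,0,0,0,0,0,0,0,0,0,0,0,0,0,0],"claw":[1,1,1,1,1,1,1,1,1,1,1,1,1,1,1,1]}'
python3 - <<'E'
from h import *
np.set_printoptions(precision=4,suppress=True)
st=r.read_state();w=r.grab_frame('wrist');s=r.grab_frame('scene')
q=st['ee_rot']; Rt=Ro.from_quat([q[1],q[2],q[3],q[0]]).as_matrix()
print(st['tcp_pos'],q,Rt[:,2]); tip=st['tcp_pos']+Rt@[0,0,.11]
print(tip,proj(cam('wrist',st),tip),proj(cam('scene'),tip))
cv2.imwrite('pics/w5.png',cv2.resize(cv2.convertScaleAbs(w[100:280,210:410],alpha=2,beta=20),None,fx=4,fy=3.3))
cv2.imwrite('pics/s5.png',cv2.resize(cv2.convertScaleAbs(s[170:340,340:520],alpha=1.5,beta=20),None,fx=4,fy=3.4))
E
```

```text
clock: 40.05
tcp_pos: [0.5182, 0.2547, 0.2356]
ee_rot: [0.013, 0.108, 0.994, 0.006]
contact_force: [-0.3, 0.6, -1.1]
grip_width: 0.0191
[0.5182 0.2547 0.2356] [0.0126 0.1081 0.994  0.0061] [ 0.0263  0.0093 -0.9996]
[0.5211 0.2558 0.1257] [312.2738 206.0283] [427.8675 264.5865]
```

View pics/w5.png

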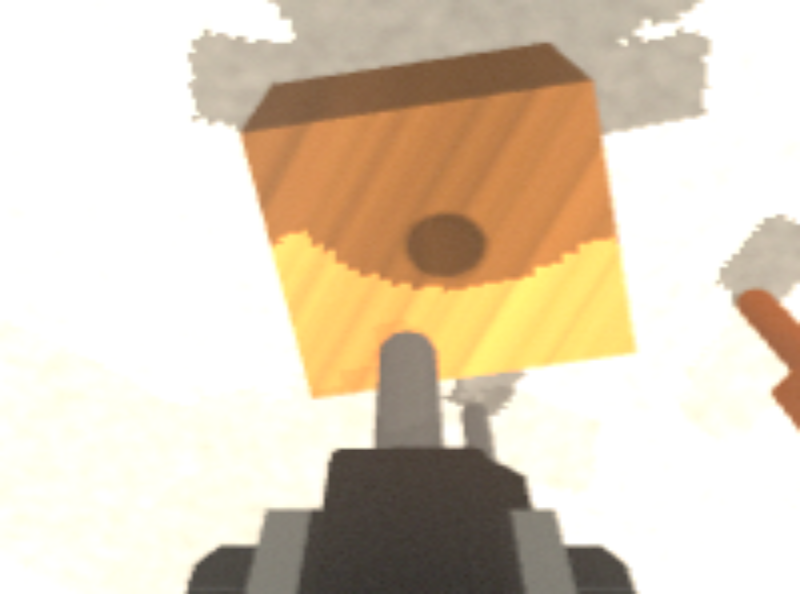

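View pics/s5.png

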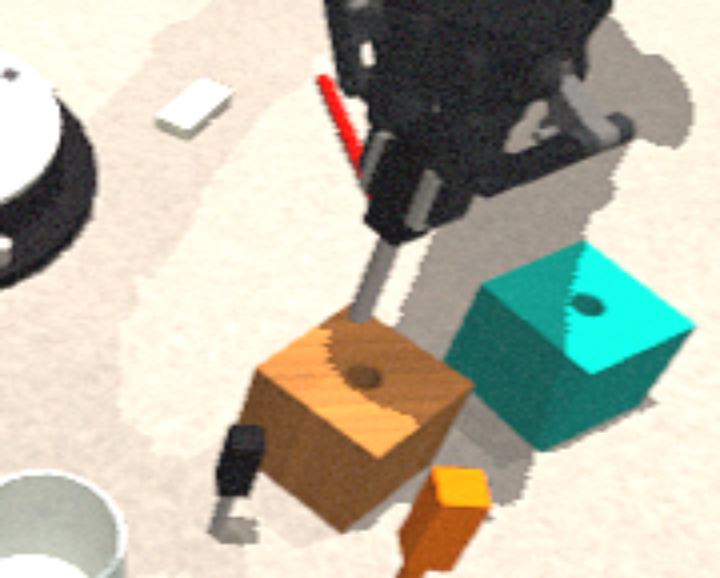

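Run:
```python
from h import *
np.set_printoptions(precision=4,suppress=True)
w=back(cam('wrist'),321.4,174.2,.08); s=back(cam('scene'),430.9,281,.08); print(w,s)
# tip sphere centre from both cams, z=.1307
print(back(cam('scene'),429.2,262.0,.1307),back(cam('wrist'),311.9,204,.1307))
```

```text
[0.5132 0.2654 0.08  ] [0.5122 0.2674 0.08  ]
[0.5186 0.2555 0.1307] [0.5177 0.2558 0.1307]
```

```bash
python3 -m jog '{"linear":[[0.012,0.012,0],[0.006,0.006,0],[0,0,0.02],[0,0,0.012],[0,0,0],[0,0,0]],"turn":[0,0,0,0,0,0],"claw":[1,1,1,1,1,1]}'
python3 - <<'E'
from h import *
np.set_printoptions(precision=4,suppress=True)
st=r.read_state();w=r.grab_frame('wrist');s=r.grab_frame('scene')
q=st['ee_rot']; Rt=Ro.from_quat([q[1],q[2],q[3],q[0]]).as_matrix()
tip=st['tcp_pos']+Rt@[0,0,.11]
print(st['tcp_pos'],Rt[:,2],tip,proj(cam('scene'),tip))
cv2.imwrite('pics/w6.png',cv2.resize(cv2.convertScaleAbs(w[100:280,210:410],alpha=2,beta=20),None,fx=4,fy=3.3))
cv2.imwrite('pics/s6.png',cv2.resize(cv2.convertScaleAbs(s[220:320,370:490],alpha=1.7,beta=20),None,fx=6,fy=6))
E
```

```text
clock: 40.75
tcp_pos: [0.5121, 0.2629, 0.2174]
ee_rot: [0.012, 0.111, 0.994, 0.005]
contact_force: [-0.0, 0.1, -0.1]
grip_width: 0.0191
[0.5121 0.2629 0.2174] [ 0.0253  0.0073 -0.9997] [0.5149 0.2637 0.1075] [431.5343 271.6279]
```

View pics/w6.png

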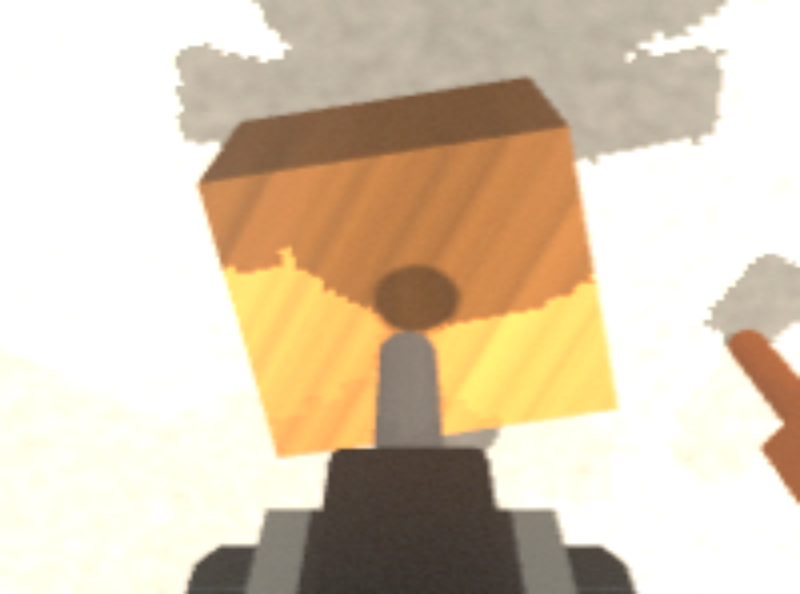

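View pics/s6.png

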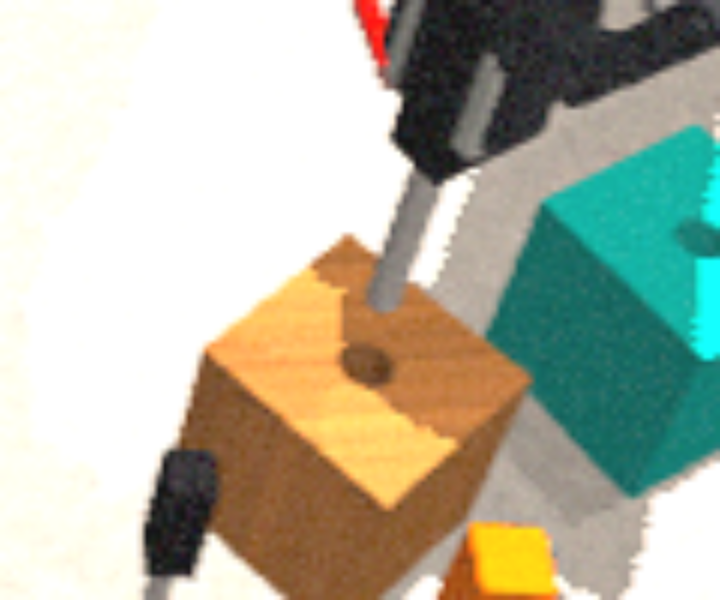

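Run:
```python
from h import *
np.set_printoptions(precision=4,suppress=True)
C=cam('scene');W=cam('wrist')
s=back(C,431.0,280.7,.08); w=back(W,210+417/4,100+298/3.3,.08); print('hole',s,w)
for z in (.1075,.1125): print(proj(C,[s[0],s[1],z]),proj(W,[w[0],w[1],z]))
# tip sphere centre seen: scene (434.0,270.8) wrist (408/4+210, ~340/3.3+100+?)
print(back(C,434.0,271,.1115),back(W,312,204.5,.1125))
```

```text
hole [0.5115 0.2671 0.08  ] [0.5132 0.266  0.08  ]
[434.2993 271.8081] [314.9619 202.9027]
[434.9198 270.1359] [315.1078 205.4844]
[0.5135 0.2669 0.1115] [0.512  0.2641 0.1125]
```

```bash
python3 -m jog '{"linear":[[0.003,0.003,0],[0,0,0.016],[0,0,0.012],[0,0,0.01],[0,0,0.006],[0,0,0]],"turn":[0,0,0,0,0,0],"claw":[1,1,1,1,1,1]}'
python3 - <<'E'
from h import *
w=r.grab_frame('wrist');s=r.grab_frame('scene')
cv2.imwrite('pics/w7.png',np.hstack([cv2.resize(cv2.convertScaleAbs(w[130:250,250:380],alpha=2,beta=20),(400,400)),cv2.resize(cv2.convertScaleAbs(s[220:320,370:490],alpha=1.7,beta=20),(400,400))]))
E
```

```text
clock: 41.45
tcp_pos: [0.5118, 0.2651, 0.194]
ee_rot: [0.013, 0.111, 0.994, 0.005]
contact_force: [-0.7, 0.0, -1.2]
grip_width: 0.0187
```

View pics/w7.png

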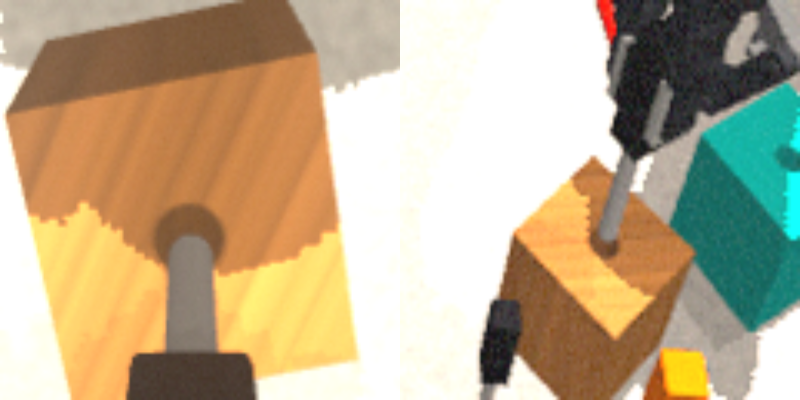

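```bash
python3 -m jog '{"linear":[[0,0,0.008],[0,0,0.008],[0,0,0.008],[0,0,0]],"turn":[0,0,0,0],"claw":[1,1,1,1]}'
```

```text
clock: 41.95
tcp_pos: [0.5129, 0.2655, 0.182]
ee_rot: [0.013, 0.111, 0.994, 0.006]
contact_force: [-0.2, -0.2, -0.7]
grip_width: 0.019
```

Tip is about 8 mm inside the hole without contact; continuing.

```bash
python3 -m jog '{"linear":[[0,0,0.01],[0,0,0.012],[0,0,0.012],[0,0,0.012],[0,0,0]],"turn":[0,0,0,0,0],"claw":[1,1,1,1,1]}'
```

```text
clock: 42.45
tcp_pos: [0.5134, 0.2657, 0.1567]
ee_rot: [0.013, 0.111, 0.994, 0.006]
contact_force: [-0.1, -0.0, -1.6]
grip_width: 0.019
```

```bash
python3 -m jog '{"linear":[[0,0,0.01],[0,0,0.012],[0,0,0.012],[0,0,0.01],[0,0,0]],"turn":[0,0,0,0,0],"claw":[1,1,1,1,1]}'
```

```text
clock: 42.95
tcp_pos: [0.5138, 0.2658, 0.1325]
ee_rot: [0.013, 0.111, 0.994, 0.006]
contact_force: [-0.5, 0.1, -0.6]
grip_width: 0.0191
```

```bash
python3 -m jog '{"linear":[[0,0,0.008],[0,0,0.006],[0,0,0.004],[0,0,0.002],[0,0,0]],"turn":[0,0,0,0,0],"claw":[1,1,1,1,1]}'
```

```text
clock: 43.45
tcp_pos: [0.5143, 0.2659, 0.1217]
ee_rot: [0.013, 0.111, 0.994, 0.006]
contact_force: [0.4, 0.0, -0.0]
grip_width: 0.0189
```

```bash
python3 -m jog '{"linear":[[0,0,0.002],[0,0,0]],"turn":[0,0],"claw":[1,1]}'
```

```text
clock: 43.65
tcp_pos: [0.5143, 0.2659, 0.1208]
ee_rot: [0.013, 0.111, 0.994, 0.006]
contact_force: [-0.1, 0.3, -0.7]
grip_width: 0.0189
```

```bash
python3 -m jog '{"linear":[[0,0,0.002],[0,0,0]],"turn":[0,0],"claw":[1,1]}'
```

```text
clock: 43.85
tcp_pos: [0.5143, 0.2659, 0.1203]
ee_rot: [0.013, 0.111, 0.994, 0.006]
contact_force: [0.1, 0.8, 0.4]
grip_width: 0.0188
```

```bash
python3 -m jog '{"linear":[[0,0,0],[0,0,0],[0,0,0],[0,0,0],[0,0,0],[0,0,0],[0,0,0],[0,0,0]],"turn":[0,0,0,0,0,0,0,0],"claw":[-1,-1,-1,-1,-1,-1,-1,-1]}'
python3 -m jog '{"linear":[[0,0,-0.02],[0,0,-0.03],[0,0,-0.05],[0,0,-0.06],[0,0,-0.06],[0,0,-0.04],[0,0,0],[0,0,0]],"turn":[0,0,0,0,0,0,0,0],"claw":[-1,-1,-1,-1,-1,-1,-1,-1]}'
python3 - <<'E'
from h import *
w=r.grab_frame('wrist');s=r.grab_frame('scene')
cv2.imwrite('pics/s8.png',s);cv2.imwrite('pics/w8.png',w)
E
```

```text
clock: 44.65
tcp_pos: [0.5158, 0.2668, 0.1208]
ee_rot: [0.015, 0.111, 0.994, 0.007]
contact_force: [-0.5, -0.4, 0.1]
grip_width: 0.0854
clock: 45.45
tcp_pos: [0.5112, 0.2649, 0.2592]
ee_rot: [0.015, 0.111, 0.994, 0.007]
contact_force: [-0.3, -0.6, -0.6]
grip_width: 0.0855
```

View pics/s8.png

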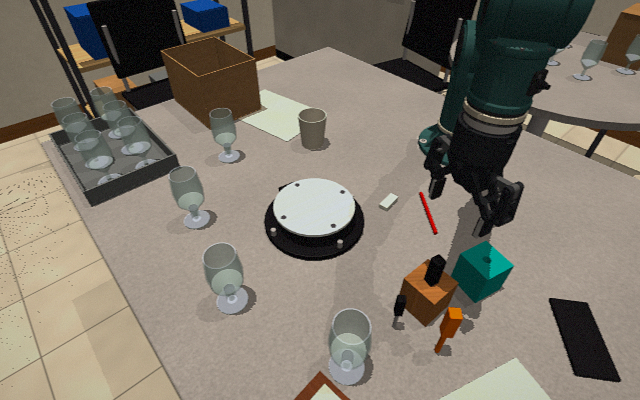

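View pics/w8.png

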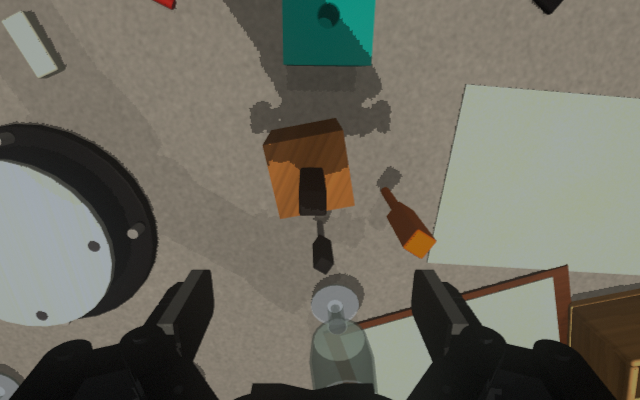

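The scene picture shows the probe back in the wooden block at (435,270), as at the start, with the gripper clear above it. The glasses and the cup are where they were.

```bash
python3 -c "
from plant import r
print(r.close_job())"
```

```text
the job is handed in; nothing more can be done
None
```

The job is handed in at about 45.5 s. By my last touches the plate is level and the probe is back in its wooden block; `close_job` reported no verdict.

**What I did:** I touched dots 1 to 4 in order, starting beside the tab, at 2–6 N on the wrist reading. Dot 1 was about 4.5 mm high and dot 4 about 1.6 mm high. I pressed dot 4, then dot 1. Dot 4 went about 1.5 mm too low, and pressing dot 2 to correct that overshot too, by about 2.5 mm, so I pressed dot 4 once more. The highest force reading I saw while pressing was about 9 N.

**Last checks on the plate:** these are arm heights at a light touch. Dots 2 and 4 are adjusted by a few tenths of a millimetre to a common 2 N.

| Dot | Height (mm) |
|---|---|
| 1 | 166.3 |
| 3 | 166.8 |
| 2 | about 166.7 |
| 4 | about 166.4 |

Opposite dots agree within about 0.5 mm, a tilt of roughly 0.004 rad against the 0.015 limit. Dot 1 was read just after it was pressed and not touched again, though dot 3 opposite it was.

**Last checks on the probe:** I released it at the same arm height it was gripped at, within 1 mm. In the final scene and wrist pictures it stands in the block as at the start. I judged this, and that the glasses and cup are where they were, from the pictures by eye.

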